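Turn a box lid over onto the planing board

ROBOT

A 6-joint arm with a two-finger parallel gripper is mounted at the origin on the work surface. World frame = base frame: x ahead of the robot, y to its left, z up, the work surface at z = 0. Lengths are in m, angles in degrees, forces in N, time in s.
With the tool pointing down it reaches from about 0.3 to 0.75 m from the base axis. Payload 8.5 kg.
Tool frame: the origin (TCP) lies midway between the tips of the shut fingers; the grasp point (between the pads) lies 19 mm behind it (env.grip_depth is the distance from the TCP to the grasp point, in m); y points along the fingers, x is the direction in which the jaws open and shut, and the axes are right-handed (so a half turn about y gives the same grasp; the last joint's range is limited). The gripper opens to 85 mm and grips with 20 to 120 N. Pads are 22 mm wide; open, the fingers measure 114 mm over their backs; the gripper's body (76 mm by 85 mm) begins 54 mm behind the grasp point. The pads swing forward as they close: fully open they stand 13 mm farther back than shut.
Start: joints at [-83.383, 21.807, 74.336, -0, 83.858, -12.336], TCP at [0.179, -0.52, 0.231] pointing down, gripper open.
Joint ranges: [-178.18, 178.18], [-50.72, 133.34], [12.68, 142.11], [-81.47, 261.47], [9.98, 163.14], [-165.26, 165.26]. Speed limits (degrees/s): [136.94, 136.94, 180, 180, 180, 180].

INTERFACE

Orientations are given as a 3x3 rotation matrix whose columns are the frame's x, y, z axes.
In Python, from rig import env gives the robot as it stands.
- The arm moves only by the shell command python3 -m inch 'ROWS' [FORCE]. ROWS is JSON, a list that holds one entry, the list of rows, each a list of 7 numbers: the gripper command: -1 is shut, 1 is fully open, values between are in proportion, then the shift along the world's x, y, z in cm, then the turn, a rotation vector about the world's x, y, z in degrees. In form: [[[grip, dx, dy, dz, rx, ry, rz], ...]]. A call has 1 to 20 rows; each row is the pose to reach, as a shift and turn from the pose commanded when the call began; what a row does not reach only later rows make up. A row lasts 1/8 s, in which the tool goes at most 62.5 mm and 10.7 degrees, less where a joint would pass 70% of its speed; a pose out of reach is approached as far as the arm can. A call with a gripper value outside its range is refused whole. The fingers move at their own pace and stop on an object; FORCE is the grip in N (left out, the last holds). Time passes only in rows, so rows that repeat a pose let the fingers close. It gives the time, the measured TCP pose, the force and the opening at its end, in the units of the state.
- env.observe(): the state, without advancing time (a new reading comes with each control period).
- env.get_image(name): name is "side" or "top"; returns a dict with "frame" (384x512x3 uint8, red, green, blue), "mtx" (3x3 intrinsics, pixels), "rvec" (rotation vector, rad) and "tvec" (3), from world to camera coordinates, as OpenCV has them. Camera axes: x right, y down, z forward; pixel columns grow to the right and rows downward; lengths in m; the calibration is good to about 2 mm. A picture is of the moment at which its call begins. There is no depth.
- env.close_job(): hands the job in, once; it reports no verdict.
The state is a dict: "time_s": time; "q": joint angles; "qvel": joint speeds; "joint_efforts": joint torques, N m; "position": TCP position; "tool_rot": TCP orientation; "ft_force": force on the tool from outside, world axes, zero at the start; "wrist_torque": the same for the moment, N m; "grip_width": finger opening in m.
Only numpy, scipy, OpenCV 4.12 (cv2) and the standard library are available. Lean on these libraries where they do the work, as an engineer would, in place of code of your own. Each camera call takes 0.05 s, during which the arm holds its last target.

TASK

Turn the dark box lid over onto the planing board without ever picking it up or pinching it: gently push it flat against the board's plain long edge with the fingertips, then work the edge under your fingers upwards while pressing, so that the lid tips up on its other edge, and topple it over onto the board. Then push it home, flat on the board with its pale tongue uppermost and a long edge flush against the low stop strip. Leave the other things on the bench where they are.

Things in the scene. Friction and masses are not known exactly. Their poses are not given: they have to be found in the camera images.
- lid: Box lid, about 110 g: dark walnut plate 140 (x) x 96 (y) x 7 mm, a pale tongue 108 x 64 x 7 mm centred under it, so the plate overhangs 16 mm all round, at first 7 mm above the bench. Origin mid-way in the 14 mm thickness. z points out of the plain dark face: up at the start, down once turned over. x runs along its long edges, at first within 0.3 rad of the board's x.
- planing_board: Planing board fixed on the bench, plywood with a dark non-slip rubber top, 360 (x) x 160 (y) x 18 mm; origin at the centre of its underside (z = 0), z up. Its plain long edge, an upright 18 mm face, is at y = -80 mm in its frame; the lid starts on the bench with its centre 80 to 135 mm out from it, on the robot's right. The opposite long side carries the stop strip.
- board_edge (a point): middle of the upper corner of the board's plain long edge (board x 0, y -80, z 18 mm), on the side where the lid starts. The lid and the lower 15 mm of the board, plywood, are waxed smooth (friction about 0.25 on each other); the bench grips the lid better (about 0.6) and the 3 mm rubber top better still (about 1)
- stop (a point): middle of the inner face of the dark stop strip, where it meets the flat top of the board (board x 0, y +60, z 18 mm). The strip runs along the board's whole length, 20 mm wide and 6 mm higher than the board's top; the bare top in front of it is 140 mm deep
- lid_c0 (a point): a corner of the lid's plate: lid x -70, y -48, half-way up the plate's thickness (lid z +3.5 mm)
- lid_c1 (a point): a corner of the lid's plate: lid x +70, y -48, z +3.5 mm
- lid_c2 (a point): a corner of the lid's plate: lid x +70, y +48, z +3.5 mm
- lid_c3 (a point): a corner of the lid's plate: lid x -70, y +48, z +3.5 mm
- sanding_block: cork sanding block with a red foot, 50 x 100 x 30 mm, lying on the +x end of the planing board; origin at the centre of its underside; to be left alone
- keepsake_box: the open dark wooden box that the lid belongs to, 124 x 80 x 60 mm, standing on the left of the bench; origin at the centre of its underside; to be left alone
- glue: yellow glue bottle with orange cap, 56 mm across, 170 mm tall, left; origin at the centre of its underside; to be left alone
- mallet: wooden joiner's mallet lying on the right, head 65 x 130 x 75 mm at +x, handle 220 mm long; origin under the handle near the head; to be left alone
- try_square: try square lying flat on the right, dark stock 20 x 110 x 18 mm with the origin under its centre, steel blade 150 x 40 mm along its +x; to be left alone
- carpenter_pencil: flat red carpenter's pencil, 180 x 15 x 8 mm, lying on the right; origin at the centre of its underside; to be left alone
- tape_measure: yellow tape measure, 72 x 72 x 36 mm, far left; origin at the centre of its underside; to be left alone
- block_plane: blue and steel block plane, 160 x 45 mm, 60 mm tall, left; origin at the centre of its underside; to be left alone
Not all that is in view belongs to the job. Leave any orange look-alike of the lid alone.

How it is judged:
By the outcome, as a careful person would: the job done as asked, in the order asked, and still so for the second after the job is handed in, with the robot touching nothing.
It also fails if it takes over 54 s, if anything falls off the work surface, if the arm or the gripper's body presses on something with over 40 N, if the wrist force passes 120 N, or if a joint passes its speed limit or range.

## Working session

There is one attempt and no reset: what is moved stays moved. The work goes in short steps, Python scripts to look and compute and a shell command to move; the robot and the scene stay as the last step left them, time stands still between calls to the robot, and variables do not carry over. Pictures are saved under pics/ and viewed, and the job is handed in when it is done.

```bash
ls; mkdir -p pics; cat > h.py <<'E'
import numpy as np,cv2
from rig import env
def cam(n):
    d=env.get_image(n); return d
def save(d,fn,crop=None,s=1):
    f=d["frame"][:,:,::-1]
    if crop: x0,y0,x1,y1=crop; f=f[y0:y1,x0:x1]
    if s!=1: f=cv2.resize(f,None,fx=s,fy=s,interpolation=cv2.INTER_CUBIC)
    cv2.imwrite(fn,f)
def ray(d,uv,z):
    R,_=cv2.Rodrigues(np.array(d["rvec"],float)); t=np.array(d["tvec"],float).reshape(3)
    C=-R.T@t; v=R.T@np.linalg.inv(d["mtx"])@np.array([uv[0],uv[1],1.])
    return C+v*(z-C[2])/v[2]
def proj(d,P):
    p,_=cv2.projectPoints(np.array(P,float).reshape(-1,1,3),np.array(d["rvec"],float),np.array(d["tvec"],float),np.array(d["mtx"],float),None); return p.reshape(-1,2)
E
python3 - <<'E'
from h import *
a=cam("top");save(a,"pics/t0.png",s=1.5);b=cam("side");save(b,"pics/s0.png",s=1.5)
for d in(a,b):
    R,_=cv2.Rodrigues(np.array(d["rvec"],float));print(-R.T@np.array(d["tvec"]).reshape(3))
s=env.observe();print(s)
E
```

```text
pics
[ 0.36312243 -0.00869083  1.51381968]
[0.29188317 0.86967368 0.62485894]
{'time_s': 0.1, 'q': array([-8.33823452e+01,  2.18375563e+01,  7.43783118e+01,  6.64839974e-04,
        8.38574761e+01, -1.23360573e+01]), 'qvel': array([ 0.03845701, -0.0854166 , -0.13479869,  0.02575019, -0.02872845,
       -0.16932547]), 'joint_efforts': array([ 4.08536274e-03, -4.49218512e+01, -2.31656992e+01, -1.76597423e-04,
        3.64377549e-03, -5.84517927e-07]), 'position': array([ 0.1786108 , -0.51992465,  0.23078188]), 'tool_rot': array([[ 3.24802921e-01, -1.36062342e-04,  9.45781711e-01],
       [-9.45780897e-01,  1.27289749e-03,  3.24802825e-01],
       [-1.24807660e-03, -9.99999181e-01,  2.84755659e-04]]), 'ft_force': array([-0.27035077, -0.37119243, -0.2421943 ]), 'wrist_torque': array([-0.00439265, -0.02291979, -0.00981462]), 'grip_width': 0.08509490089603691}
```

View pics/t0.png

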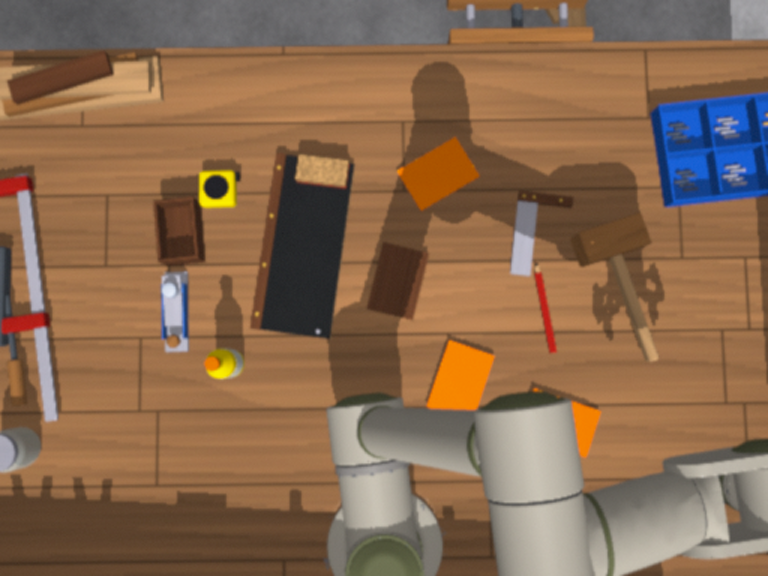

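View pics/s0.png

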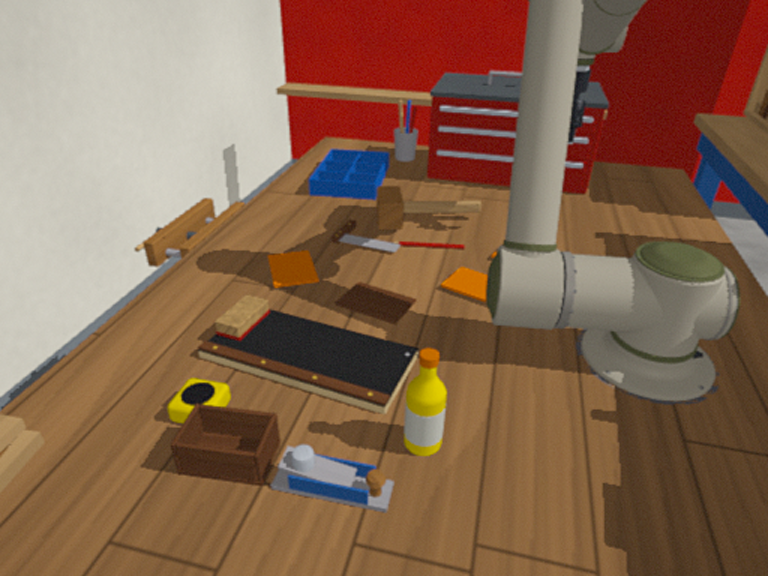

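Top view (1.5x picture; native pixels in brackets). Things that could be taken for the lid:
- the dark plate at (398,280) [265,187]
- orange plates at (438,173) [292,115], (461,375) [307,250] and (565,420) [377,280]
- the dark open box at (179,231) [119,154]

By its description the lid is the dark plate next to the board's right edge. I'll check that in a crop and measure it.

```bash
python3 - <<'E'
from h import *
d=cam("top");save(d,"pics/t1.png",(155,85,305,245),4.5)
f=d["frame"].astype(int)
print(f[187,265],f[170,205],f[205,300],f[180,178], f[150,270])
hsv=cv2.cvtColor(d["frame"],cv2.COLOR_RGB2HSV)
print(hsv[187,265],hsv[170,205],hsv[205,300],hsv[200,240])
E
```

```text
[71 46 31] [38 40 43] [185 132  85] [105  64  45] [106  77  51]
[ 11 144  71] [108  30  43] [ 14 138 185] [ 14 133 140]
```

View pics/t1.png

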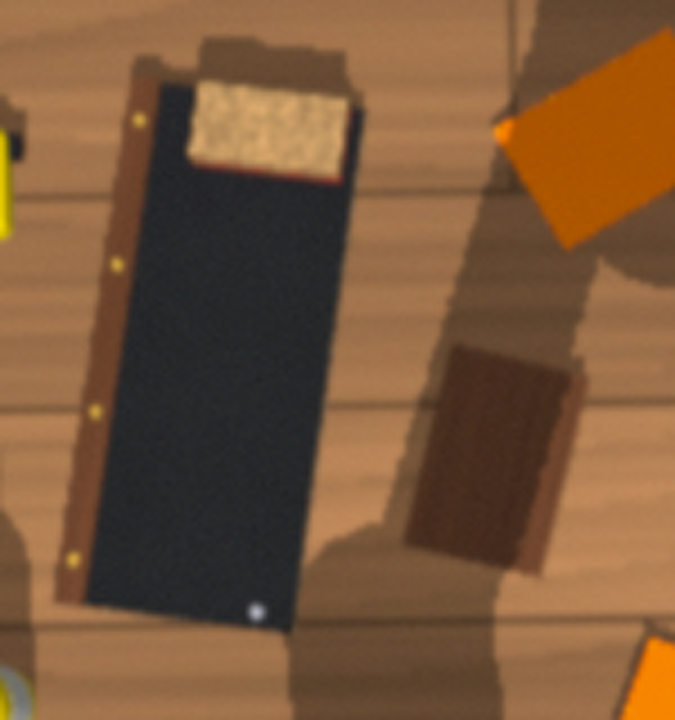

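The crop shows the dark lid at (405..587, 345..577), partly in the arm's shadow. The board is to its left with a white screw at (257,611), and the cork block is at the board's far end.

```bash
python3 - <<'E'
from h import *
d=cam("top")
hsv=cv2.cvtColor(d["frame"],cv2.COLOR_RGB2HSV)
f=d["frame"].astype(int)
# lid: redder/darker mask in ROI
r=f[...,0];b=f[...,2]
m=((hsv[...,2]<118)&(hsv[...,1]>120)&(hsv[...,0]<13)).astype(np.uint8)
mm=np.zeros_like(m);mm[155:220,238:292]=m[155:220,238:292]
mm=cv2.morphologyEx(mm,cv2.MORPH_OPEN,np.ones((3,3),np.uint8))
cs,_=cv2.findContours(mm,0,1)
c=max(cs,key=cv2.contourArea);q=cv2.boxPoints(cv2.minAreaRect(c));print("area",cv2.contourArea(c),q)
man=np.array([(452,345),(587,377),(540,577),(405,543)])/4.5+[155,85]
for Q in(q,man):
    P=np.array([ray(d,p,.014) for p in Q]);print(P.round(4),P.mean(0).round(4),np.linalg.norm(np.diff(P,axis=0),axis=1).round(4))
    e=[P[1]-P[0],P[2]-P[1]]; e=max(e,key=np.linalg.norm); print("ang",np.degrees(np.arctan2(e[1],e[0])))
m=((hsv[...,2]<65)&(hsv[...,1]<90)).astype(np.uint8)
mm=np.zeros_like(m);mm[95:230,165:242]=m[95:230,165:242]
cs,_=cv2.findContours(mm,0,1);c=max(cs,key=cv2.contourArea)
q=cv2.approxPolyDP(c,2,True).reshape(-1,2);print(q)
for Q in(q,np.array([(363,108),(291,630),(85,603),(160,85)])/4.5+[155,85]):
    P=np.array([ray(d,p,.018) for p in Q]);print(P.round(4))
    if len(Q)==4: print(np.linalg.norm(np.diff(P,axis=0),axis=1))
# cork block footprint top at z=.048
Q=np.array([(200,82),(350,100),(340,182),(188,160)])/4.5+[155,85]
print([ray(d,p,.048).round(3) for p in Q])
E
```

```text
area 1312.0 [[243.64705 205.41177]
 [254.88234 160.47061]
 [284.7647  167.9412 ]
 [273.52942 212.88235]]
[[ 0.4664  0.0307  0.014 ]
 [ 0.6025 -0.0049  0.014 ]
 [ 0.5784 -0.0951  0.014 ]
 [ 0.4427 -0.0588  0.014 ]] [ 0.5225 -0.032   0.014 ] [0.1407 0.0933 0.1405]
ang -14.667016515231534
[[ 0.5988 -0.0066  0.014 ]
 [ 0.5758 -0.0971  0.014 ]
 [ 0.4416 -0.0632  0.014 ]
 [ 0.4656  0.0267  0.014 ]] [ 0.5204 -0.035   0.014 ] [0.0934 0.1384 0.093 ]
ang 165.81495620291355
[[191 104]
 [174 218]
 [219 224]
 [234 110]
 [230 126]
 [199 123]
 [195 119]
 [197 105]]
[[0.779  0.188  0.018 ]
 [0.4312 0.2395 0.018 ]
 [0.4115 0.1049 0.018 ]
 [0.7584 0.0567 0.018 ]
 [0.7089 0.0694 0.018 ]
 [0.7195 0.1637 0.018 ]
 [0.7321 0.1759 0.018 ]
 [0.7756 0.1697 0.018 ]]
[[0.7615 0.0516 0.018 ]
 [0.4084 0.1029 0.018 ]
 [0.4283 0.2398 0.018 ]
 [0.7794 0.1894 0.018 ]]
[0.3567403  0.13830646 0.35470621]
[array([0.773, 0.159, 0.048]), array([0.759, 0.059, 0.048]), array([0.704, 0.066, 0.048]), array([0.72 , 0.167, 0.048])]
```

Measured so far:
- **Board:** yaw is about -8.2°, board_edge is about (0.586, 0.078), and the top's depth is 138 mm (140 given).
- **Lid:** centre is about (0.5215, -0.0335), yaw about -14.4°, size about 139x93 mm (140x96 given). It lies 120 mm out from the edge, which is inside the stated 80–135 mm.

I'll bring the open fingers behind the lid's outer edge, with the jaw axis along the board.

```bash
python3 -m inch '[[[1,6,7,0,0,0,10],[1,12,14,-2,0,0,20],[1,18,21,-4,0,0,30],[1,24,29,-6,0,0,40],[1,29,36,-9,0,0,50],[1,32.5,39.9,-12,0,0,58],[1,33,40.2,-14,0,0,62.8],[1,33,40.2,-16,0,0,62.8],[1,33,40.2,-17,0,0,62.8],[1,33,40.2,-17,0,0,62.8],[1,33,40.2,-17,0,0,62.8]]]'; python3 - <<'E'
from h import *
a=cam("top");save(a,"pics/t2.png",(155,85,355,265),3.9);b=cam("side");save(b,"pics/s2.png",(120,150,370,300),3)
s=env.observe();print(s['position'],s['tool_rot'],s['ft_force'],np.round(s['q'],1),s['time_s'])
E
```

```text
time_s: 1.58
position: [0.5087, -0.1185, 0.0617]
tool_rot: [[0.99, 0.0, 0.143], [-0.143, -0.0, 0.99], [0.0, -1.0, -0.0]]
ft_force: [-0.2, -0.1, 1.1]
grip_width: 0.0854
[ 0.50867111 -0.11923387  0.06231129] [[ 9.89480073e-01  1.57247023e-03  1.44660678e-01]
 [-1.44659371e-01 -9.16135681e-04  9.89481090e-01]
 [ 1.68845837e-03 -9.99998344e-01 -6.79025447e-04]] [-0.47438743  0.32968665  0.24082869] [-26.2  30.   92.6  -0.   57.3 -17.9] 1.675
```

View pics/t2.png

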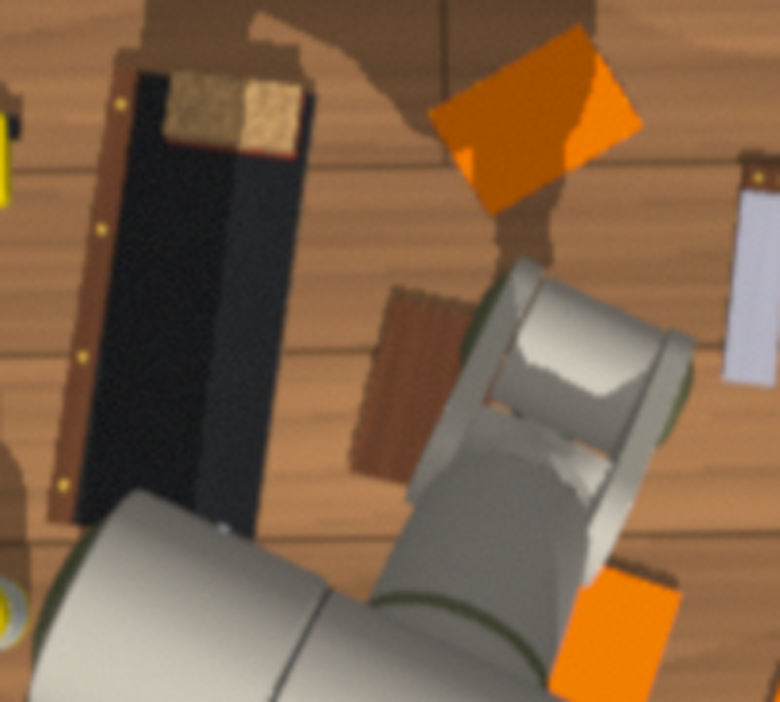

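View pics/s2.png

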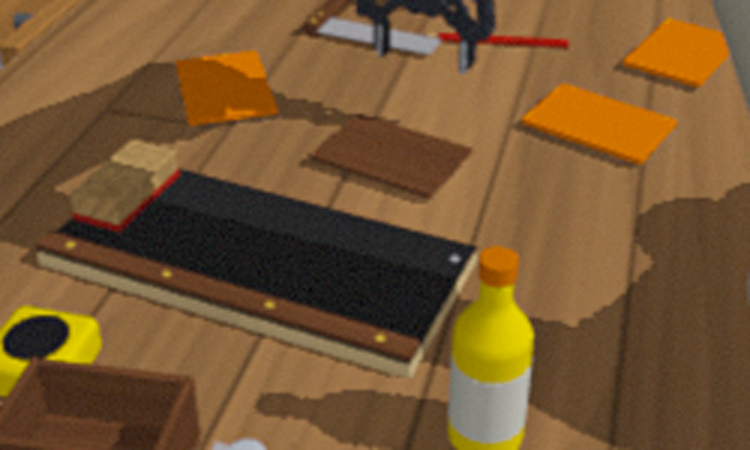

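Both fingertips show in the side crop at (382,52) and (467,70), clear of the lid behind them. I'll check how high the tips really are.

```bash
python3 - <<'E'
from h import *
d=cam("side");T=np.array(env.observe()['position']);ux=np.array([.9895,-.1446,0])
for h in(.013,.008,.018):
    P=[T+s*.05*ux+[0,0,h] for s in(1,-1)]
    print(h,((proj(d,P)-[120,150])*3).round(1))
E
```

```text
0.013 [[380.6  51.6]
 [467.9  69.8]]
0.008 [[380.6  55.7]
 [467.7  74. ]]
0.018 [[380.7  47.5]
 [468.2  65.7]]
```

The tips project to where the 13 mm setback predicts, within 1 pixel. Descending now.

```bash
python3 -m inch '[[[1,0,0,-3.5,0,0,0],[1,0,0,-6,0,0,0],[1,0,0,-6.6,0,0,0],[1,0,0,-6.9,0,0,0],[1,0,0,-6.9,0,0,0],[1,0,0,-6.9,0,0,0]]]'
```

```text
time_s: 2.48
position: [0.509, -0.1184, -0.0069]
tool_rot: [[0.99, 0.001, 0.144], [-0.144, -0.001, 0.99], [0.001, -1.0, -0.0]]
ft_force: [0.7, -0.5, 0.7]
grip_width: 0.0852
```

```bash
python3 -m inch '[[[1,0.1,0.7,-0.15,0,0,0],[1,0.2,1.4,-0.15,0,0,0],[1,0.3,2.1,-0.15,0,0,0],[1,0.4,2.8,-0.15,0,0,0],[1,0.5,3.5,-0.15,0,0,0],[1,0.6,4.2,-0.15,0,0,0],[1,0.7,4.9,-0.15,0,0,0],[1,0.8,5.6,-0.15,0,0,0],[1,0.9,6.3,-0.15,0,0,0],[1,1.0,7.0,-0.15,0,0,0],[1,1.1,7.7,-0.15,0,0,0],[1,1.2,8.2,-0.15,0,0,0],[1,1.25,8.6,-0.15,0,0,0],[1,1.25,8.6,-0.15,0,0,0]]]'; python3 - <<'E'
from h import *
a=cam("top");save(a,"pics/t3.png",(155,85,355,265),3.9);b=cam("side");save(b,"pics/s3.png",(120,150,320,300),3.9)
E
```

```text
time_s: 4.22
position: [0.5211, -0.0319, -0.0092]
tool_rot: [[0.99, -0.0, 0.143], [-0.143, 0.0, 0.99], [-0.0, -1.0, 0.0]]
ft_force: [0.6, -1.2, 0.0]
grip_width: 0.0855
```

View pics/t3.png

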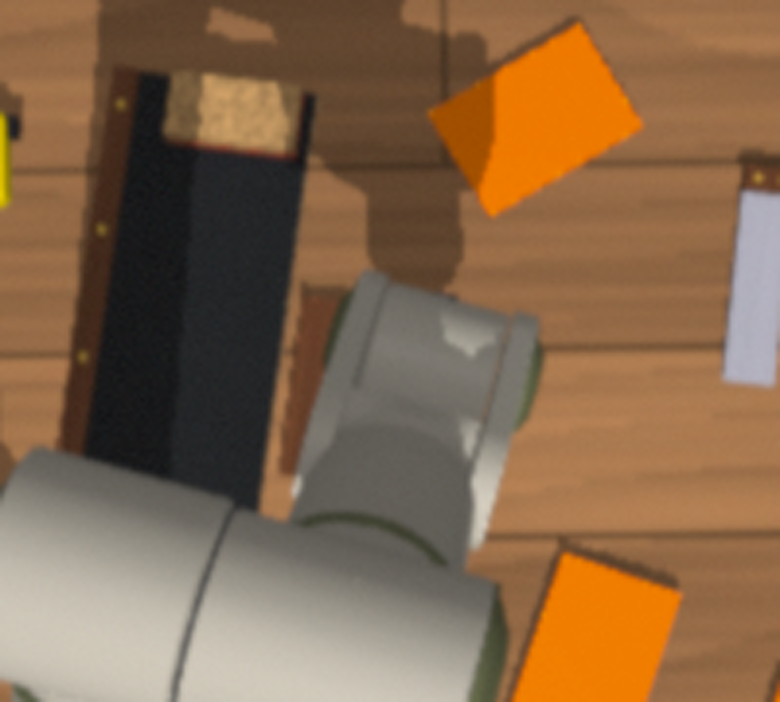

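View pics/s3.png

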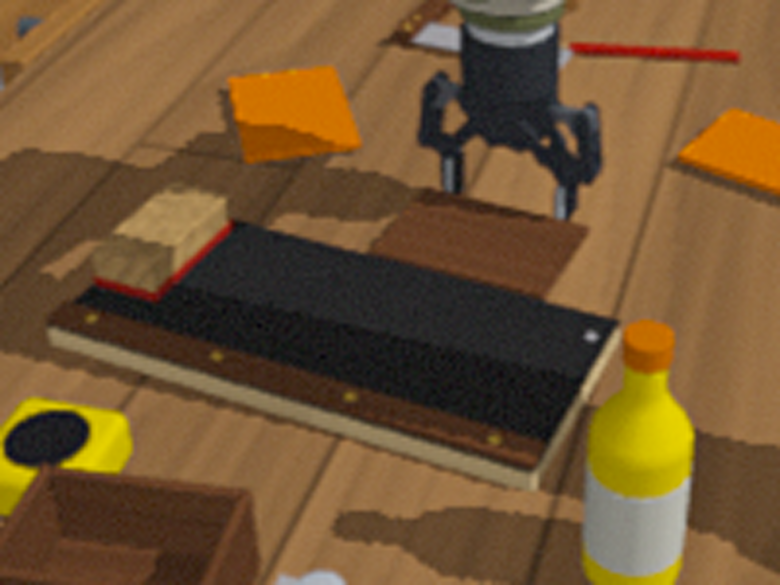

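The lid has squared up to the board, with a gap of about 11 mm; the fingers sit inside both lid ends. I'll close the gap slowly while watching the force.

```bash
python3 -m inch '[[[1,0.06,0.4,0,0,0,0],[1,0.11,0.8,0,0,0,0],[1,0.14,1.0,0,0,0,0],[1,0.14,1.0,0,0,0,0]]]';python3 -m inch '[[[1,0.03,0.2,0,0,0,0],[1,0.03,0.2,0,0,0,0]]]'
```

```text
time_s: 4.82
position: [0.5225, -0.0219, -0.0092]
tool_rot: [[0.99, -0.0, 0.143], [-0.143, 0.0, 0.99], [-0.0, -1.0, 0.0]]
ft_force: [-1.5, 0.4, -0.1]
grip_width: 0.0854
time_s: 5.08
position: [0.5226, -0.0212, -0.0092]
tool_rot: [[0.99, -0.001, 0.144], [-0.144, -0.001, 0.99], [-0.0, -1.0, -0.002]]
ft_force: [-3.4, -8.2, 0.7]
grip_width: 0.0857
```

Flush: the TCP is at -107 mm from the edge, as expected for 96 mm of lid plus 11 mm of half finger, and the contact force is about 8 N. Now I'll lift the outer edge while pressing.

```bash
python3 -m inch '[[[1,0.01,0.05,0.2,0,0,0],[1,0.01,0.05,0.45,0,0,0],[1,0.01,0.05,0.7,0,0,0],[1,0.01,0.05,1.0,0,0,0],[1,0.01,0.07,1.3,0,0,0],[1,0.01,0.07,1.3,0,0,0]]]'; python3 - <<'E'
from h import *
b=cam("side");save(b,"pics/s4.png",(170,180,300,270),6)
E
```

```text
time_s: 5.82
position: [0.5228, -0.0208, 0.004]
tool_rot: [[0.99, -0.0, 0.144], [-0.144, -0.002, 0.99], [-0.0, -1.0, -0.002]]
ft_force: [-2.8, -9.5, 0.8]
grip_width: 0.0855
```

View pics/s4.png

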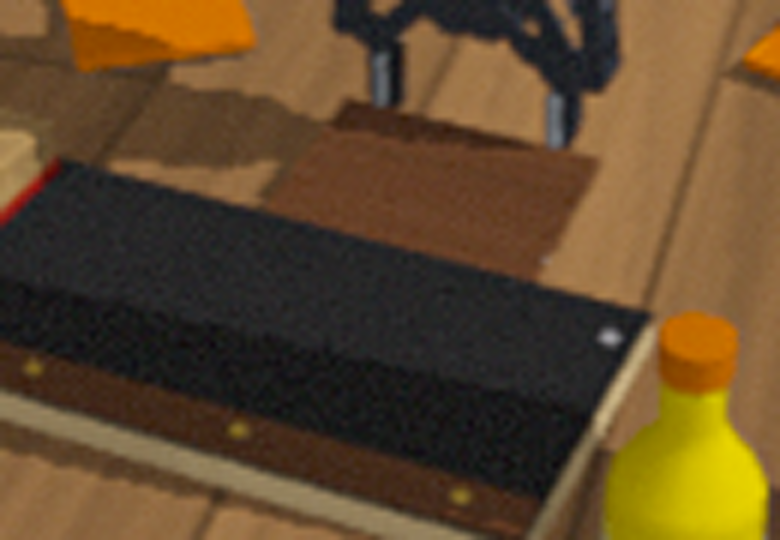

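```bash
python3 - <<'E'
from h import *
d=cam("side");E=np.array([.586,.078,0]);ux=np.array([.9897,-.143,0]);uy=np.array([.143,.9897,0])
for bx in(-.115,-.11,.025,.03):
  for z in(.014,.027):
    p=proj(d,E+bx*ux-.0955*uy+[0,0,z])[0];print(bx,z,((p-[170,180])*6).round(0))
E
```

```text
-0.115 0.014 [588. 173.]
-0.115 0.027 [589. 151.]
-0.11 0.014 [578. 171.]
-0.11 0.027 [579. 149.]
0.025 0.014 [335. 111.]
0.025 0.027 [334.  90.]
0.03 0.014 [326. 109.]
0.03 0.027 [325.  88.]
```

```bash
python3 - <<'E'
from h import *
d=cam("side");E=np.array([.586,.078,0]);ux=np.array([.9897,-.143,0]);uy=np.array([.143,.9897,0])
for bx in(-.12,-.115,.018,.02): print(bx,proj(d,E+bx*ux-.107*uy+[0,0,.014])[0].round(1), [proj(d,E+bx*ux-.0955*uy+[0,0,z])[0].round(1) for z in(.014,.02,.027)])
b=d["frame"]; im=cv2.imread("pics/s3.png")
save(d,"pics/s4b.png",(215,185,285,225),11)
cv2.imwrite("pics/s3b.png",cv2.resize(im[int(35*3.9):int(75*3.9),int(95*3.9):int(165*3.9)],(770,440)))
E
```

```text
-0.12 [270.9 207.2] [array([269.6, 209.2]), array([269.6, 207.5]), array([269.7, 205.6])]
-0.115 [269.3 206.8] [array([268. , 208.8]), array([268. , 207.2]), array([268.1, 205.2])]
0.018 [229.4 197.2] [array([227.8, 199.1]), array([227.8, 197.5]), array([227.7, 195.5])]
0.02 [228.8 197.1] [array([227.2, 198.9]), array([227.2, 197.3]), array([227.1, 195.4])]
```

View pics/s4b.png

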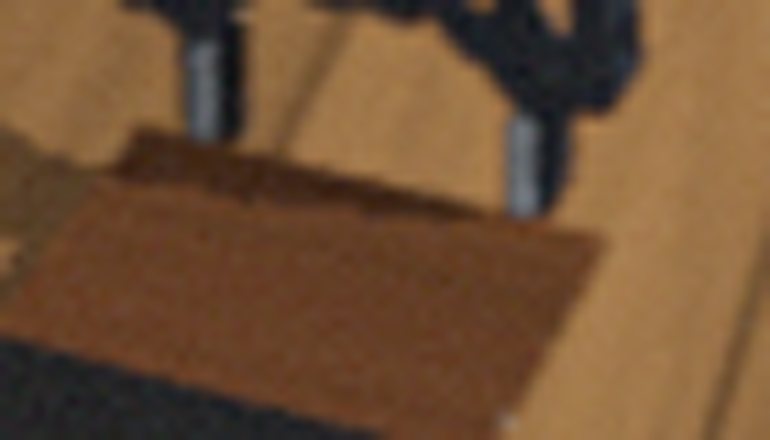

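View pics/s3b.png

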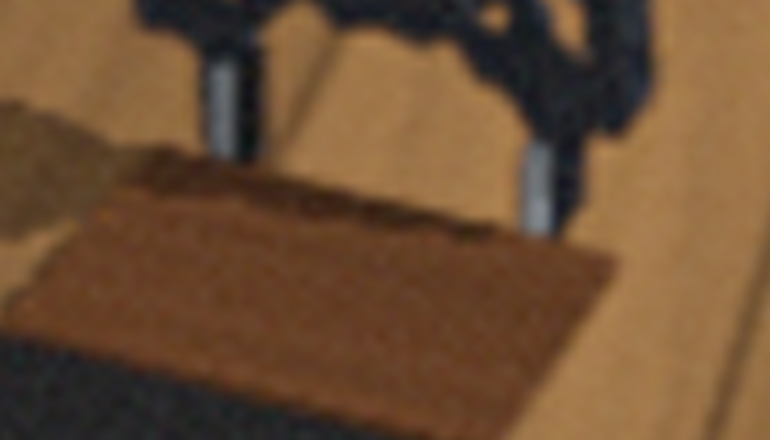

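The lid corners moved up about 1.9 px between the two pictures, where staying flat would have moved them down 2. So the outer edge rose with the fingers and didn't slip. Carrying on along the arc to about 30°.

```bash
python3 -m inch '[[[1,0,0.05,0.35,0,0,0],[1,0.02,0.13,0.75,0,0,0],[1,0.03,0.21,1.05,0,0,0],[1,0.05,0.32,1.4,0,0,0],[1,0.06,0.44,1.7,0,0,0],[1,0.08,0.57,2.06,0,0,0],[1,0.1,0.73,2.4,0,0,0],[1,0.13,0.91,2.8,0,0,0],[1,0.13,0.91,2.8,0,0,0]]]'; python3 - <<'E'
from h import *
b=cam("side");save(b,"pics/s5.png",(170,160,300,270),6)
E
```

```text
time_s: 7.1
position: [0.5245, -0.0112, 0.0323]
tool_rot: [[0.99, 0.001, 0.143], [-0.143, -0.002, 0.99], [0.001, -1.0, -0.001]]
ft_force: [-1.1, -5.9, 2.5]
grip_width: 0.0851
```

View pics/s5.png

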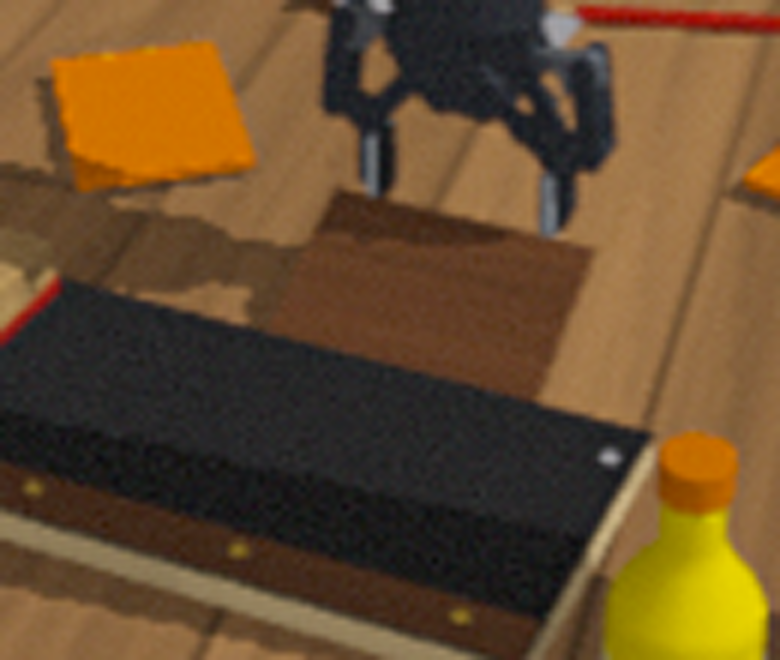

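The lid is tilted about 30°, with its far edge at (340..592, 190..248) and the fingers on it. Force is 6 N of pressing. Continuing to 50°.

```bash
python3 -m inch '[[[1,0.03,0.18,0.35,0,0,0],[1,0.06,0.39,0.7,0,0,0],[1,0.09,0.62,1.04,0,0,0],[1,0.12,0.85,1.37,0,0,0],[1,0.16,1.1,1.68,0,0,0],[1,0.2,1.37,2.0,0,0,0],[1,0.24,1.65,2.28,0,0,0],[1,0.28,1.95,2.55,0,0,0],[1,0.28,1.95,2.55,0,0,0]]]'; python3 - <<'E'
from h import *
b=cam("side");save(b,"pics/s6.png",(170,160,300,270),6)
E
```

```text
time_s: 8.28
position: [0.5275, 0.0084, 0.0581]
tool_rot: [[0.99, 0.001, 0.143], [-0.143, -0.002, 0.99], [0.002, -1.0, -0.001]]
ft_force: [-1.9, -6.5, 6.3]
grip_width: 0.0851
```

View pics/s6.png

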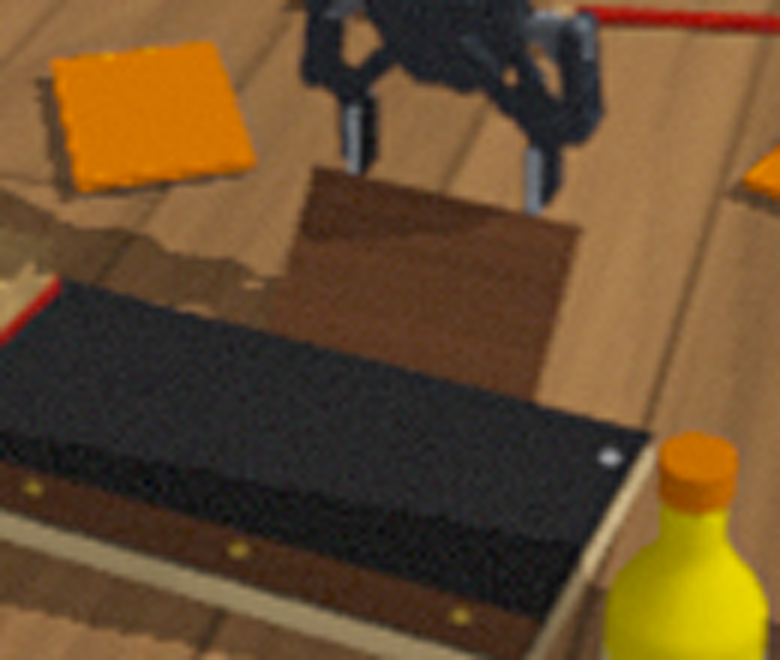

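About 50° now, with the lid still whole on both fingers. Force is 6.5 N sideways and 6.3 N vertical, along the plate. Continuing with slightly less press.

```bash
python3 -m inch '[[[1,0.03,0.2,0.3,0,0,0],[1,0.07,0.5,0.54,0,0,0],[1,0.12,0.86,0.78,0,0,0],[1,0.18,1.22,1.0,0,0,0],[1,0.23,1.58,1.2,0,0,0],[1,0.28,1.95,1.38,0,0,0],[1,0.33,2.3,1.54,0,0,0],[1,0.39,2.7,1.7,0,0,0],[1,0.39,2.7,1.7,0,0,0]]]'; python3 - <<'E'
from h import *
b=cam("side");save(b,"pics/s7.png",(170,160,300,270),6)
E
```

```text
time_s: 9.45
position: [0.5315, 0.0362, 0.0755]
tool_rot: [[0.99, 0.002, 0.143], [-0.143, -0.001, 0.99], [0.002, -1.0, -0.001]]
ft_force: [-1.6, -4.8, 10.3]
grip_width: 0.0854
```

View pics/s7.png

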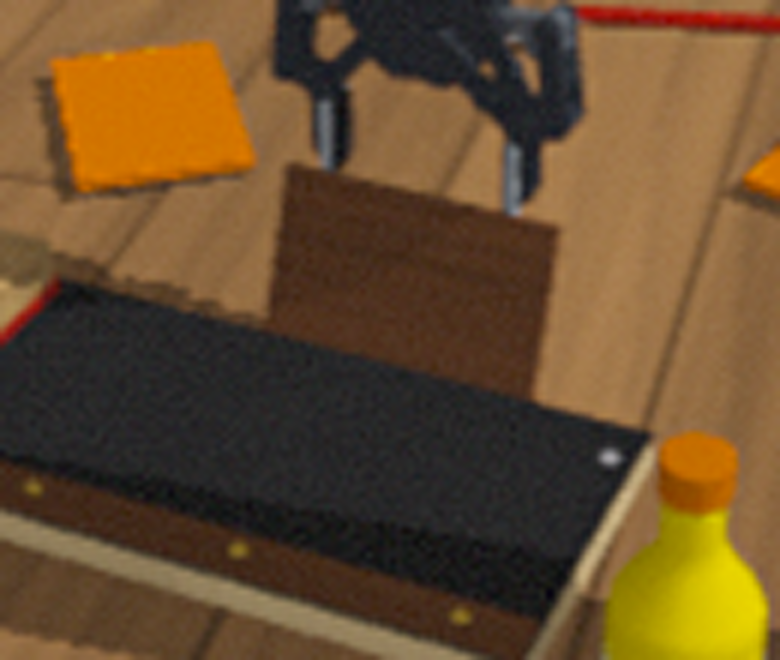

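The lid is at about 70°, but the force (4.8 N back, 10.3 N up) runs along the plate, so only the very tip of the fingers is engaged. I'll ease off slightly and slide the fingers down the outside of the edge for a better hold.

```bash
python3 -m inch '[[[1,-0.02,-0.12,0,0,0,0],[1,-0.04,-0.25,0,0,0,0],[1,-0.04,-0.28,-0.2,0,0,0],[1,-0.04,-0.28,-0.4,0,0,0],[1,-0.04,-0.28,-0.4,0,0,0]]]'; python3 - <<'E'
from h import *
b=cam("side");save(b,"pics/s8.png",(170,160,300,270),6)
E
```

```text
time_s: 10.12
position: [0.5311, 0.0318, 0.073]
tool_rot: [[0.99, 0.003, 0.143], [-0.143, -0.004, 0.99], [0.003, -1.0, -0.003]]
ft_force: [-7.7, -11.7, 29.0]
grip_width: 0.0854
```

View pics/s8.png

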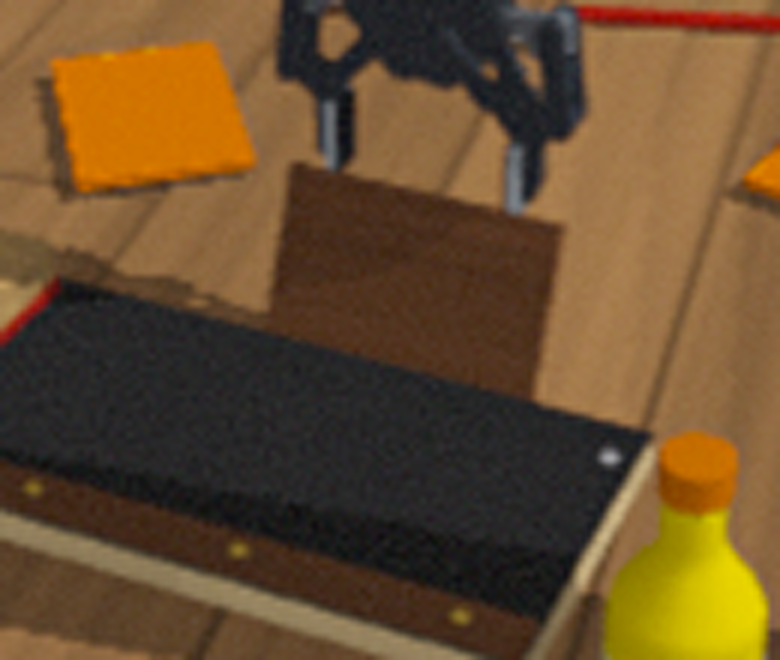

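The 29 N shows the finger ends bearing on the edge face, so they won't slide down. I'll release that load by going back up, then carry on along the arc, keeping the edge by friction under the tips with light pressure.

```bash
python3 -m inch '[[[1,0,0.03,0.3,0,0,0],[1,0.04,0.28,0.46,0,0,0],[1,0.04,0.28,0.46,0,0,0]]]'; python3 -m inch '[[[1,0.03,0.26,0.09,0,0,0],[1,0.07,0.52,0.18,0,0,0],[1,0.11,0.78,0.24,0,0,0],[1,0.11,0.78,0.24,0,0,0]]]'; python3 - <<'E'
from h import *
b=cam("side");save(b,"pics/s9.png",(170,160,300,270),6)
E
```

```text
time_s: 10.55
position: [0.5314, 0.0363, 0.0757]
tool_rot: [[0.99, 0.002, 0.143], [-0.143, -0.0, 0.99], [0.002, -1.0, -0.0]]
ft_force: [-0.8, -3.6, 8.6]
grip_width: 0.0855
time_s: 11.05
position: [0.5326, 0.0441, 0.0782]
tool_rot: [[0.99, 0.002, 0.143], [-0.143, -0.0, 0.99], [0.002, -1.0, -0.0]]
ft_force: [-1.6, -3.1, 9.2]
grip_width: 0.0852
```

View pics/s9.png

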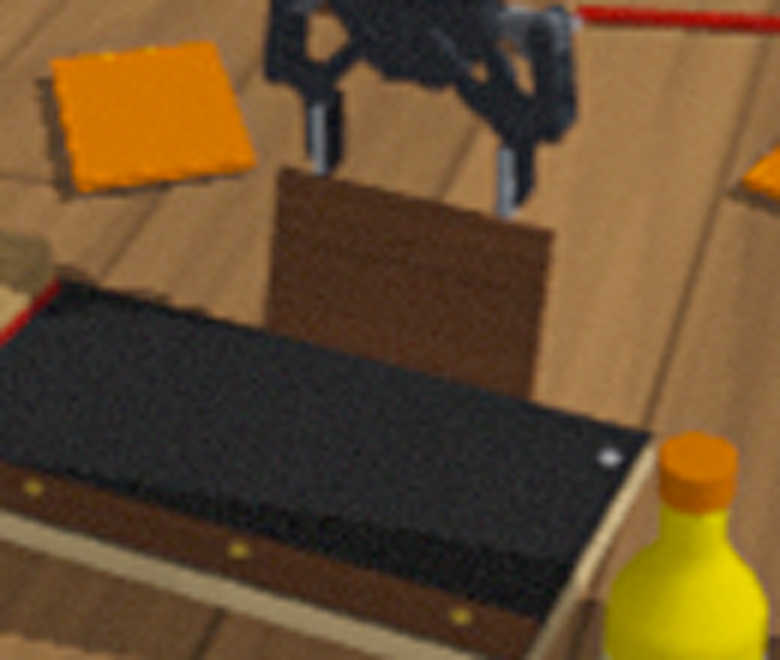

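About 75° now and the force is steady at about 9 N along the plate. On towards vertical.

```bash
python3 -m inch '[[[1,0.04,0.27,0.09,0,0,0],[1,0.07,0.53,0.17,0,0,0],[1,0.11,0.78,0.22,0,0,0],[1,0.15,1.06,0.26,0,0,0],[1,0.19,1.34,0.29,0,0,0],[1,0.23,1.6,0.32,0,0,0],[1,0.23,1.6,0.32,0,0,0]]]'; python3 - <<'E'
from h import *
b=cam("side");save(b,"pics/s10.png",(170,160,300,270),6)
E
```

```text
time_s: 11.98
position: [0.5343, 0.0602, 0.0805]
tool_rot: [[0.99, -0.0, 0.143], [-0.143, 0.0, 0.99], [-0.0, -1.0, 0.0]]
ft_force: [0.0, 0.1, -0.3]
grip_width: 0.0857
```

View pics/s10.png

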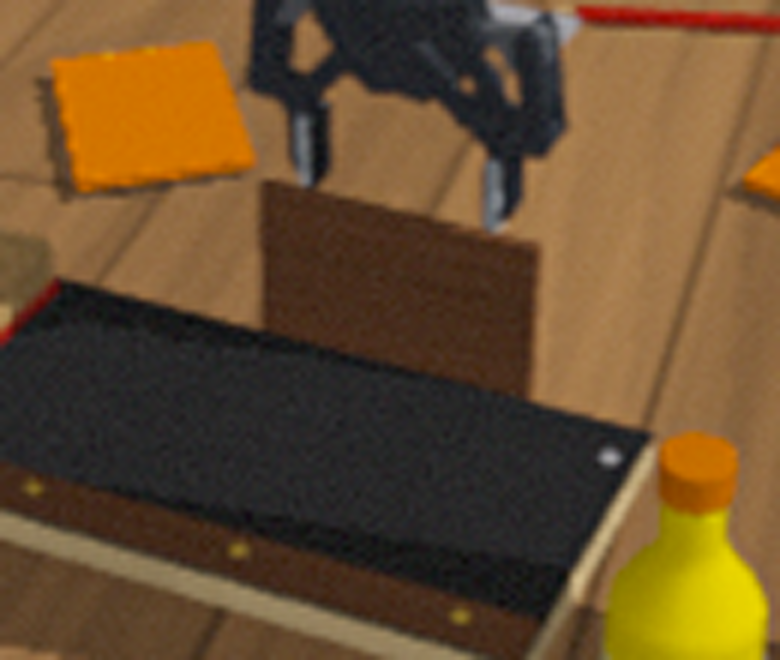

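```bash
python3 - <<'E'
from h import *
d=cam("side");E=np.array([.586,.078,0]);ux=np.array([.9897,-.143,0]);uy=np.array([.143,.9897,0])
for th in(75,80,85,90,95):
  t=np.radians(th); y=-.096*np.cos(t);z=.096*np.sin(t)+.007*np.cos(t)
  print(th,[((proj(d,E+bx*ux+y*uy+[0,0,z])[0]-[170,160])*6).round(0) for bx in(.02,-.12)])
save(d,"pics/s10b.png",(210,180,265,220),14)
E
```

```text
75 [array([273., 166.]), array([550., 230.])]
80 [array([265., 172.]), array([543., 237.])]
85 [array([257., 179.]), array([536., 246.])]
90 [array([248., 188.]), array([529., 256.])]
95 [array([240., 199.]), array([522., 267.])]
```

View pics/s10b.png

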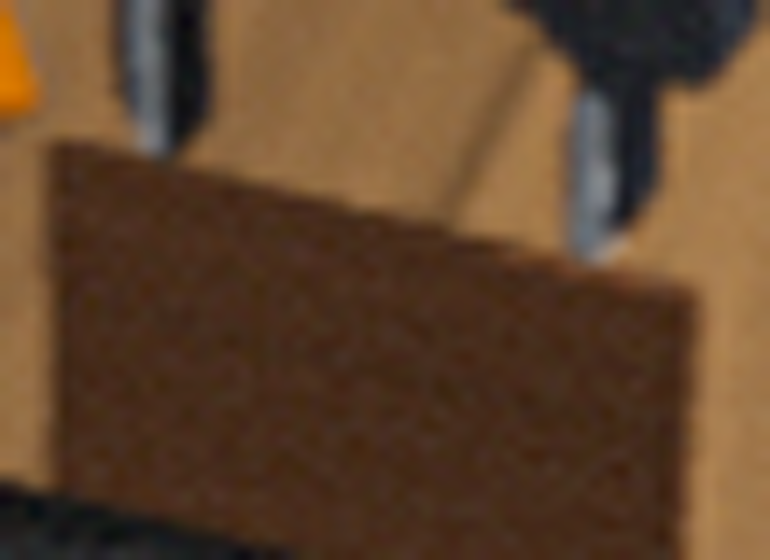

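The lid is at about 85°, with its top edge matching the 85° projection, and it leans lightly on the fingers (about 0 N). With no load I'll try lowering the fingers a little for more overlap, watching the force.

```bash
python3 -m inch '[[[1,0,0,-0.1,0,0,0],[1,0,0,-0.2,0,0,0],[1,0,0,-0.2,0,0,0]]]'
```

```text
time_s: 12.45
position: [0.5343, 0.0599, 0.0784]
tool_rot: [[0.99, -0.0, 0.143], [-0.143, 0.0, 0.99], [-0.0, -1.0, -0.0]]
ft_force: [-0.1, -0.4, -0.1]
grip_width: 0.0852
```

```bash
python3 -m inch '[[[1,0,0,-0.2,0,0,0],[1,0,0,-0.4,0,0,0],[1,0,0,-0.6,0,0,0],[1,0,0,-0.6,0,0,0]]]';  python3 - <<'E'
from h import *
b=cam("side");save(b,"pics/s11.png",(200,170,270,225),11)
E
```

```text
time_s: 12.95
position: [0.5342, 0.0599, 0.0723]
tool_rot: [[0.99, -0.0, 0.144], [-0.144, 0.0, 0.99], [-0.0, -1.0, -0.0]]
ft_force: [0.2, -0.2, -0.5]
grip_width: 0.0855
```

View pics/s11.png

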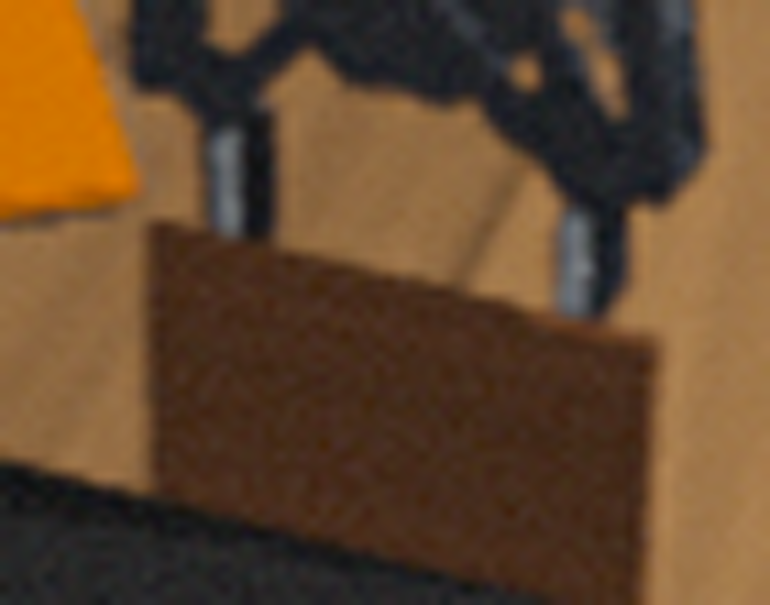

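The tips are now about 10 mm below the top edge, behind the lid, with no load. Toppling it forward.

```bash
python3 -m inch '[[[1,0.06,0.4,0,0,0,0],[1,0.11,0.8,0,0,0,0],[1,0.17,1.2,0,0,0,0],[1,0.23,1.6,0,0,0,0],[1,0.29,2.0,0,0,0,0],[1,0.29,2.0,0,0,0,0]]]';  python3 - <<'E'
from h import *
b=cam("side");save(b,"pics/s12.png",(170,160,300,270),6)
E
```

```text
time_s: 13.75
position: [0.5373, 0.0802, 0.0725]
tool_rot: [[0.99, 0.0, 0.143], [-0.143, 0.0, 0.99], [0.0, -1.0, 0.0]]
ft_force: [-0.3, 0.7, -0.1]
grip_width: 0.0853
```

View pics/s12.png

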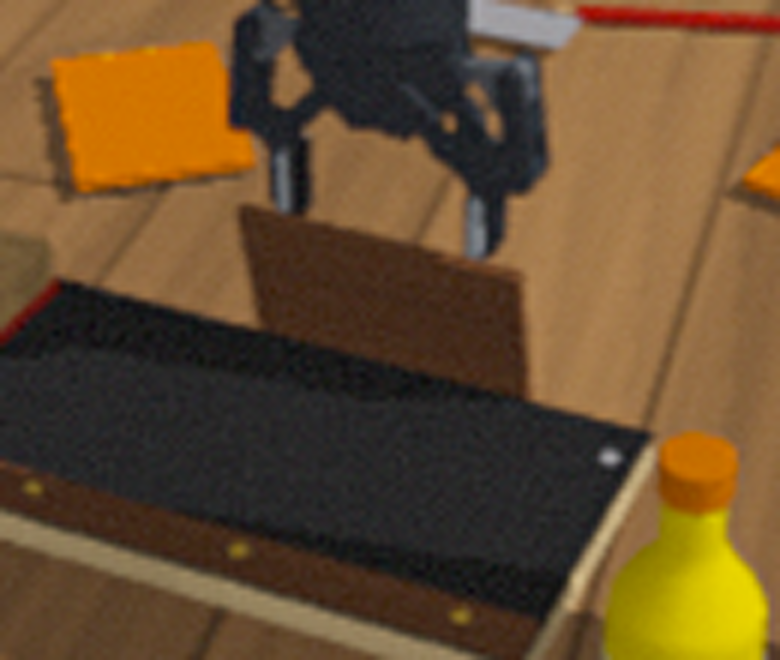

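It has tipped past vertical (about 98°) over the board's corner and needs only a little more.

```bash
python3 -m inch '[[[1,0.06,0.4,0,0,0,0],[1,0.11,0.8,0,0,0,0],[1,0.17,1.2,0,0,0,0],[1,0.23,1.6,0,0,0,0],[1,0.29,2.0,0,0,0,0],[1,0.29,2.0,0,0,0,0],[1,0.29,2.0,0,0,0,0]]]';  python3 - <<'E'
from h import *
b=cam("side");save(b,"pics/s13.png",(150,160,300,270),5.3)
E
```

```text
time_s: 14.68
position: [0.5401, 0.0999, 0.0725]
tool_rot: [[0.99, -0.0, 0.143], [-0.143, -0.0, 0.99], [-0.0, -1.0, -0.0]]
ft_force: [-0.8, -1.0, -1.3]
grip_width: 0.0855
```

View pics/s13.png

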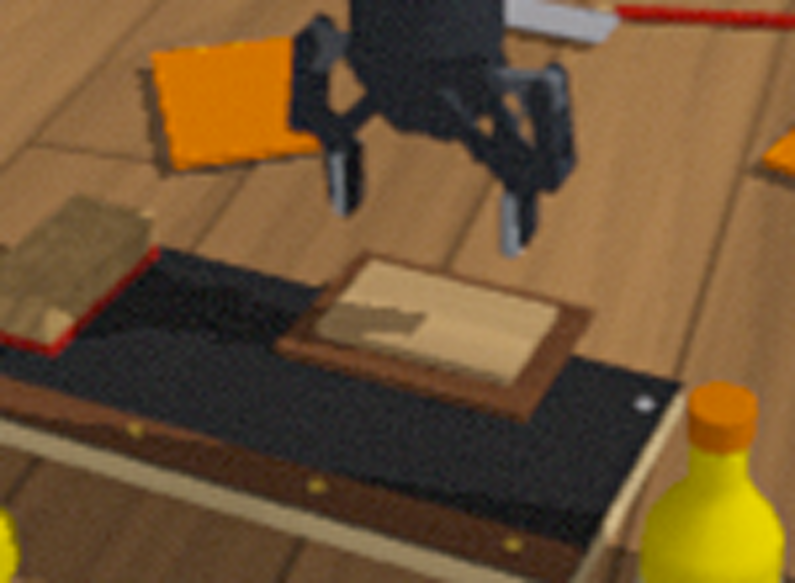

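The lid lies flat on the board with its pale tongue up, overhanging the plain edge slightly, and nothing else has moved. Now I'll retreat, lower the tips to plate height just above the board, and push it home.

```bash
python3 -m inch '[[[1,-0.3,-2,0,0,0,0],[1,-0.6,-4.5,0,0,0,0],[1,-0.9,-6.45,-0.5,0,0,0],[1,-0.93,-6.6,-3,0,0,0],[1,-0.93,-6.6,-5.5,0,0,0],[1,-0.93,-6.6,-6.4,0,0,0],[1,-0.93,-6.6,-6.5,0,0,0],[1,-0.93,-6.6,-6.5,0,0,0]]]';  python3 - <<'E'
from h import *
b=cam("side");save(b,"pics/s14.png",(150,160,300,270),5.3)
b=cam("top");save(b,"pics/t14.png",(155,85,305,245),4.5)
E
```

```text
time_s: 15.72
position: [0.5313, 0.0339, 0.0082]
tool_rot: [[0.99, 0.001, 0.143], [-0.143, -0.0, 0.99], [0.001, -1.0, -0.0]]
ft_force: [-0.2, -0.9, -0.5]
grip_width: 0.0858
```

View pics/s14.png

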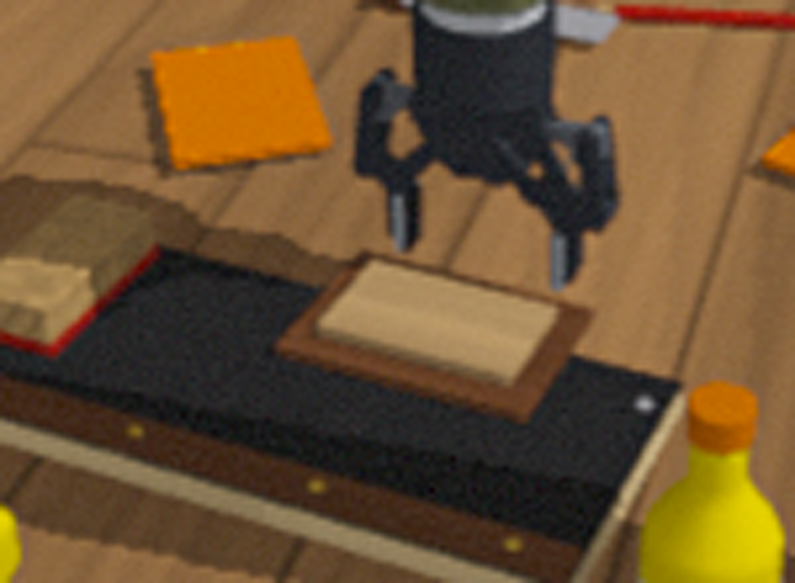

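View pics/t14.png

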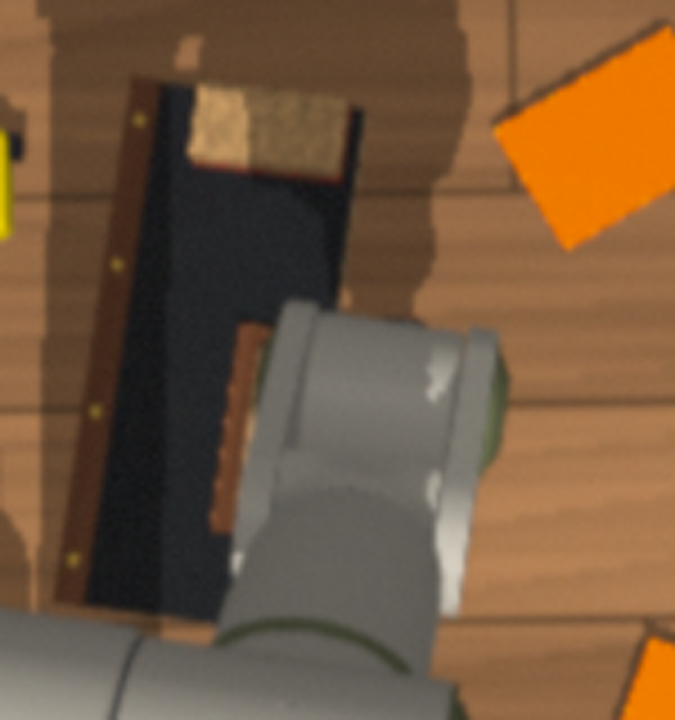

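Tips are behind the plate's edge, which overhangs the board by about 18 mm. Pushing towards the strip.

```bash
python3 -m inch '[[[1,0.08,0.6,0,0,0,0],[1,0.17,1.2,0,0,0,0],[1,0.24,1.7,0,0,0,0],[1,0.32,2.2,0,0,0,0],[1,0.4,2.8,0,0,0,0],[1,0.48,3.4,0,0,0,0],[1,0.57,4.0,0,0,0,0],[1,0.66,4.6,0,0,0,0],[1,0.75,5.2,0,0,0,0],[1,0.83,5.8,0,0,0,0],[1,0.92,6.4,0,0,0,0],[1,1.0,7.0,0,0,0,0],[1,1.08,7.5,0,0,0,0],[1,1.12,7.8,0,0,0,0],[1,1.12,7.8,0,0,0,0]]]';  python3 - <<'E'
from h import *
b=cam("side");save(b,"pics/s15.png",(150,160,300,270),5.3)
E
```

```text
time_s: 17.7
position: [0.542, 0.1122, 0.0075]
tool_rot: [[0.99, -0.0, 0.143], [-0.143, 0.0, 0.99], [-0.0, -1.0, 0.0]]
ft_force: [-0.5, -0.2, 1.3]
grip_width: 0.0859
```

View pics/s15.png

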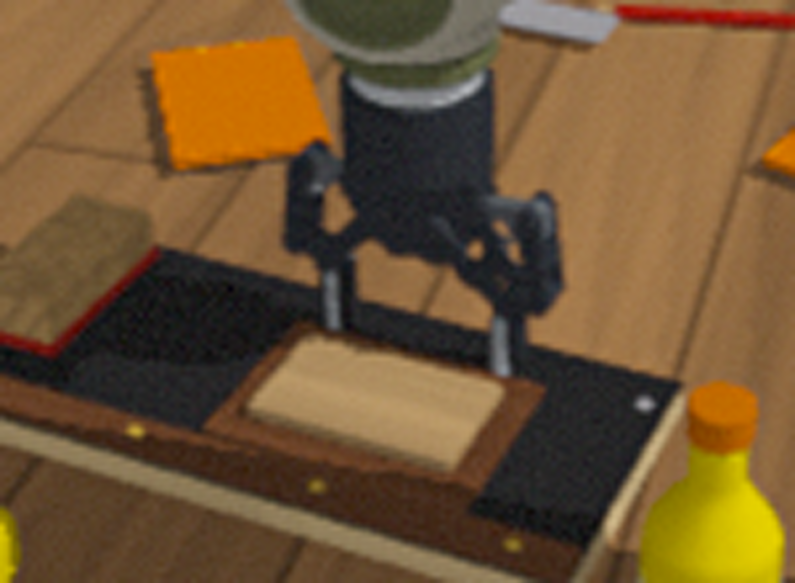

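About 5 mm remains. I'll go in small steps until I feel contact.

```bash
python3 -m inch '[[[1,0.03,0.2,0,0,0,0],[1,0.06,0.4,0,0,0,0],[1,0.06,0.4,0,0,0,0]]]'; python3 -m inch '[[[1,0.02,0.12,0,0,0,0],[1,0.02,0.12,0,0,0,0]]]'; python3 -m inch '[[[1,0.01,0.1,0,0,0,0],[1,0.01,0.1,0,0,0,0]]]'
```

```text
time_s: 18.12
position: [0.5427, 0.1161, 0.0075]
tool_rot: [[0.99, 0.0, 0.143], [-0.143, 0.0, 0.99], [0.0, -1.0, 0.0]]
ft_force: [-0.1, 0.3, -0.9]
grip_width: 0.0855
time_s: 18.38
position: [0.5428, 0.1172, 0.0075]
tool_rot: [[0.99, -0.0, 0.143], [-0.143, -0.0, 0.99], [-0.0, -1.0, -0.0]]
ft_force: [-0.1, 0.2, 0.2]
grip_width: 0.0855
time_s: 18.62
position: [0.5427, 0.1175, 0.0075]
tool_rot: [[0.99, -0.001, 0.144], [-0.144, -0.001, 0.99], [-0.001, -1.0, -0.001]]
ft_force: [-2.2, -4.6, 1.2]
grip_width: 0.0857
```

Contact at 4.6 N, at +32.8 mm where +33 was expected. A slightly firmer push to seat it, then I'll back off and look.

```bash
python3 -m inch '[[[1,0.01,0.08,0,0,0,0],[1,0.01,0.08,0,0,0,0],[1,0.01,0.08,0,0,0,0]]]'; python3 -m inch '[[[1,-0.07,-0.5,0,0,0,0],[1,-0.3,-2,0,0,0,0],[1,-0.4,-3,2,0,0,0],[1,-0.6,-5,7,0,0,0],[1,-0.6,-10,12,0,0,0],[1,-0.6,-15,15,0,0,0],[1,-0.6,-20,15,0,0,0],[1,-0.6,-25,15,0,0,0],[1,-0.6,-28,15,0,0,0],[1,-0.6,-28,15,0,0,0]]]';python3 - <<'E'
from h import *
b=cam("side");save(b,"pics/s16.png",(150,170,300,280),5.3)
b=cam("top");save(b,"pics/t16.png",(155,85,305,245),4.5)
save(b,"pics/t16f.png")
E
```

```text
time_s: 19.0
position: [0.5427, 0.1176, 0.0075]
tool_rot: [[0.99, -0.001, 0.144], [-0.144, -0.002, 0.99], [-0.001, -1.0, -0.002]]
ft_force: [-2.7, -9.7, 0.2]
grip_width: 0.0855
time_s: 20.25
position: [0.5365, -0.1634, 0.1572]
tool_rot: [[0.989, -0.0, 0.147], [-0.147, 0.0, 0.989], [-0.0, -1.0, 0.0]]
ft_force: [0.3, 0.0, 0.1]
grip_width: 0.085
```

View pics/s16.png

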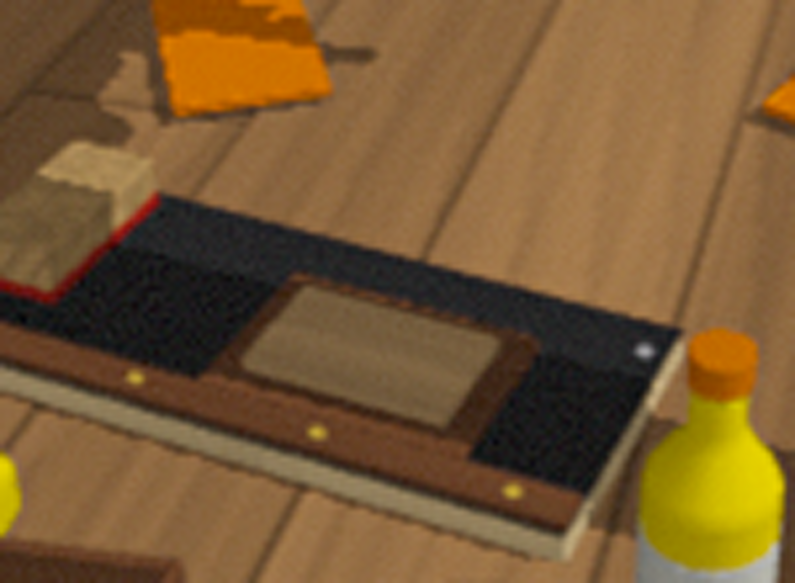

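View pics/t16.png

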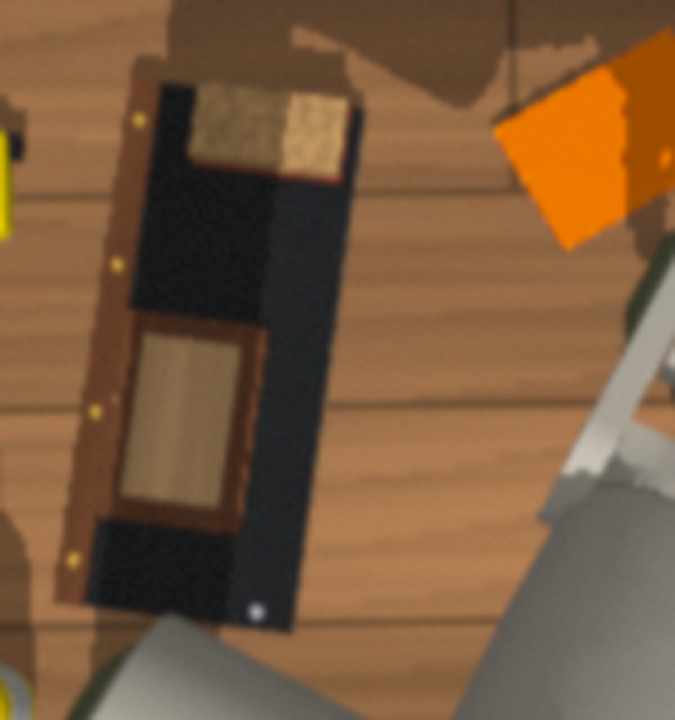

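View pics/t16f.png

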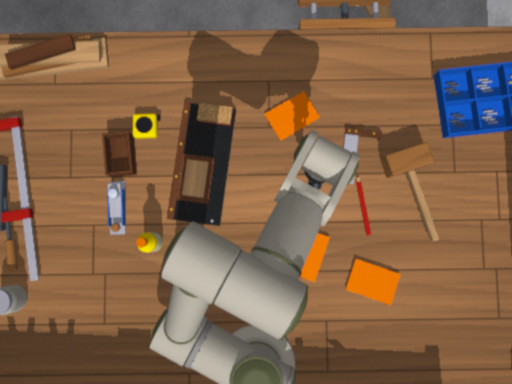

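The side and top views show the lid flat, tongue up and against the strip, with everything else where it was. One last number: how far the plate's free edge lies from the strip at each end.

```bash
python3 - <<'E'
from h import *
d=cam("top");E=np.array([.586,.078,0]);uy=np.array([.143,.9897,0])
for p in((268,326),(240,531)):
    P=ray(d,np.array(p)/4.5+[155,85],.025);print(P.round(4),round((P-E)@uy*1000,1),"mm from plain edge, want 44")
print(env.observe()['ft_force'])
env.close_job()
E
```

```text
[0.6116 0.1164 0.025 ] 41.7 mm from plain edge, want 44
[0.4743 0.1358 0.025 ] 41.3 mm from plain edge, want 44
[-0.72835139  0.62854916  0.28604502]
the job is handed in; nothing more can be done
```

The lid is turned over on the planing board: flat, pale tongue up, with a long edge against the stop strip. I handed the job in at about 20 s of the 54 s allowed.

**How it went**
- I pushed the lid flat against the board's plain edge with the open fingertips, then worked its outer edge upwards under about 6–10 N of pressure.
- It toppled over the board's corner onto the rubber. I then pushed it to the strip with the fingers against the plate's edge, and never gripped it.

**Last checks**
- **Pictures:** both views show the lid flat and tongue up against the strip, the other things unmoved as far as the pictures show, and the arm clear of everything.
- **Contact with the strip:** the fingers met firm resistance at 32.8 mm from the plain edge, where 33 mm was expected. I seated the lid there with about 10 N.

**What went wrong or disagreed**
- **Brief overload:** at about 70° of tilt I tried to slide the fingers lower, and the tips bore on the lid's edge instead. The measured force rose to about 29 N up and 12 N sideways, and I backed off at once. Lowering them worked later, once the lid leaned on them without load.
- **Camera reading:** from the last top view the lid's free edge came out 41.5 mm from the plain edge, against 44 mm for a flush fit. Both ends agree within 0.4 mm, so the lid is square to the strip. The offset runs towards the strip, so it is not a gap; I put it down to camera calibration and my hand-picked pixels.

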